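# Nest the polish tins on the tin stand

## Task

Put the two black polish tins away on the turned wooden stand: first lower the larger tin, right way up, into the stand's dished top and let go of it, then lower the smaller tin, right way up, into the dished lid of the larger one and let go, so that each tin sits level and fully home in its dish. Set the tins down, do not drop them, and leave the other things on the bench where they are.

Things in the scene. Friction and masses are not known exactly. Their poses are not given: they have to be found in the camera images.
- stand: pedestal of smooth waxed turned wood, browner than the bench, fixed to the bench, never moves; foot 104 mm across, waist 56 mm, top 88 mm across, 58 mm high overall. Its top is a dish: flat floor 52 mm across and 8 mm below the rim, conical wall (50 degrees steep) opening to 65 mm at the rim. Origin: centre of its underside, z up
- stand_seat (a point): centre of the flat floor of the stand's dish, 50 mm above the bench, 8 mm below the stand's rim; z up
- big_tin: larger closed black polish tin, 66 mm across, 60 mm high, about 0.22 kg, upright, round about its z. Its underside bulges: flat foot 48 mm across, widening as a 50-degree cone to 66 mm at 11 mm up, so set down a few mm off it slides to the dish's middle (friction 0.3). Straight-sided above. Dished lid (see big_dish). Once home, the stand's rim reaches 8 mm up the tin, so grip it in its upper half. Origin: centre of its underside
- big_mid (a point): centre of the larger tin, 30 mm above its underside (30 mm above stand_seat when home); z along the tin's axis
- big_dish (a point): centre of the flat floor of the dish in the larger tin's lid, 52 mm above that tin's underside, 8 mm below its lid's rim; floor 36 mm across, conical wall (50 degrees) opening to 49 mm at the rim; z along the tin's axis
- small_tin: smaller closed black polish tin, 50 mm across, 48 mm high, about 0.11 kg, upright, round about its z, with a flat lid. Underside bulges like the larger one's: flat foot 32 mm across, widening as a 50-degree cone to 50 mm at 11 mm up, straight-sided above. Once home, the larger tin's rim reaches 8 mm up it, so grip it in its upper half. Origin: centre of its underside
- small_mid (a point): centre of the smaller tin, 24 mm above its underside (24 mm above big_dish when home); z along the tin's axis
- brush: wooden-handled horsehair brush, 150 x 50 x 45 mm, lying bristles down; loose bystander, leave it. Origin on the bench, near its middle
- shoe_horn: red plastic shoe horn, 155 mm long, 8 mm high, lying flat; loose bystander, leave it. Origin on the bench, near its middle
- dauber: steel dauber, 150 mm long, round head 38 mm across and 24 mm high at one end (the origin lies 15 mm from the head's centre, towards the handle), lying; loose bystander, leave it
- mug: white enamel mug, 80 mm across, 75 mm high; loose bystander, leave it. Origin on the bench, near its middle
- soap_box: cardboard saddle-soap box, 90 x 60 x 34 mm; loose bystander, leave it. Origin on the bench, near its middle
- jar: amber glass jar, 60 mm across, 75 mm high; loose bystander, leave it. Origin on the bench, near its middle
- nail_brush: small pale scrubbing brush, 90 x 36 x 30 mm; loose bystander, leave it. Origin on the bench, near its middle
There are look-alikes about, which are no part of the job. What is shaped like the small_tin but turquoise or yellow is not meant.

How it is judged (in metres and radians):
On the way, in this order (a step that is already met when the one before it is completed fails the run):
1. the larger tin sits home in the stand's dish, released (horizontal distance between big_mid and stand_seat below 0.005 m and z of big_mid in the frame of stand_seat between 0.026 and 0.0325 m and angle between big_mid's own z axis and vertical below 0.06 rad and contact force between the fingers and big_tin below 0.05 N), for 0.2 s.
2. the smaller tin sits home in the larger tin's lid dish, released, with the larger one still home in the stand (horizontal distance between big_mid and stand_seat below 0.005 m and z of big_mid in the frame of stand_seat between 0.026 and 0.0325 m and angle between each of big_mid, small_mid's own z axis and vertical below 0.06 rad and horizontal distance between small_mid and big_dish below 0.005 m and z of small_mid in the frame of big_dish between 0.02 and 0.0265 m and contact force between the fingers and small_tin below 0.05 N), for 0.2 s.
At the end, for the whole second after the job is handed in: The larger tin is upright in the stand's dish and the smaller tin upright in the larger one's lid dish, each within 5 mm of the middle of its dish, no more than 2.5 mm above fully home and tilted less than 0.06 rad (3.4 degrees), both released and at rest (slower than 0.02 m/s) (all of step 2 and linear speed of each of big_tin, small_tin below 0.02 m/s and contact force between the fingers and big_tin below 0.05 N); the robot touches nothing.
It fails at once if a bystander on the bench is shifted by more than 30 mm (distance of any of brush, shoe_horn, dauber, mug, soap_box, jar, nail_brush from where it was at the start of the episode above 0.03 m).
It fails at once if the big tin is dropped or knocked (moving faster than 0.6 m/s, a fall of about 18 mm, while no finger touches it) (contact force between the fingers and big_tin below 0.05 N and linear speed of big_tin above 0.6 m/s).
It fails at once if the small tin is dropped or knocked (moving faster than 0.6 m/s, a fall of about 18 mm, while no finger touches it) (contact force between the fingers and small_tin below 0.05 N and linear speed of small_tin above 0.6 m/s).
It also fails if it takes over 51 s, if anything falls off the work surface, if the arm or the gripper's body presses on something with over 40 N, if the wrist force passes 120 N, or if a joint passes its speed limit or range.

## Robot

A 7-joint arm with a two-finger parallel gripper is mounted at the origin on the work surface. World frame = base frame: x ahead of the robot, y to its left, z up, the work surface at z = 0. Lengths are in mm, angles in rad, forces in N, time in s.
With the tool pointing down it reaches from about 350 to 900 mm from the base axis. Payload 7.2 kg.
Tool frame: the origin (TCP) lies on the centre line of the jaws, within the pads' length; the fingertips stand 8 mm ahead of it and the grasp point (between the pads) lies 11 mm behind it; z points along the fingers, y is the line along which they close (so a half turn about z gives the same grasp; the last joint's range is limited). The gripper opens to 85 mm and grips with 20 to 120 N. Pads are 22 mm wide; open, the fingers measure 114 mm over their backs; the gripper's body (76 mm by 85 mm) begins 54 mm behind the grasp point. The pads swing forward as they close: fully open they stand 13 mm farther back than shut.
Start: joints at [1.203, 0.411, -0.013, 1.596, 0.006, 1.134, -0.082], TCP at [184.569, -597.129, 239.297] pointing down, gripper open.
Joint ranges: [-2.95, 2.95], [-0.29, 1.99], [-1.47, 1.44], [0.14, 2.54], [-1.03, 4.17], [0.13, 1.85], [-2.86, 2.86]. Speed limits (rad/s): [2.39, 2.39, 3.01, 3.01, 3.14, 3.14, 3.14].

## Interface

Orientations are given as a rotation vector (axis times angle).
In Python, from workcell import status, get_image, bot gives the robot as it stands.
- The arm moves only by the tool jog_arm, never from a script. Its argument "moves" is a list that holds one entry, the list of rows, each a list of 7 numbers: the turn, a rotation vector about the tool's x, y, z in rad, then the shift along the tool's x, y, z in m, then the finger opening in m, from 0 to 0.0854. In form: [[[wx, wy, wz, dx, dy, dz, jaw], ...]]. A call has exactly 5 rows; each row shifts and turns the commanded pose from where the row before left it, along the tool's axes as they then stand; what a row does not reach is not made up. A row lasts 1/10 s, in which the tool goes at most 50 mm and 8.59 degrees, less where a joint would pass 70% of its speed; a pose out of reach is approached as far as the arm can. A call is refused whole if a number of a shift passes 0.05 or a number of a turn 0.15, either way. A call with a gripper value outside its range is refused whole. The fingers move at their own pace and stop on an object; the grip force is fixed at half the most. Time passes only in rows, so rows that do not move let the fingers close, or fill a call up. It gives the time, the measured TCP pose, the force, the opening and the grip force at its end, in the units of the state.
- status.state(): the state, without advancing time (a new reading comes with each control period).
- get_image(name): name is "scene" or "top" or "wrist"; returns a dict with "img" (400x640x3 uint8, blue, green, red), "z_map" (400x640 float32, mm along the optical axis (not along the pixel's ray), 0 where there is no reading), "intrinsics" (3x3 intrinsics, pixels), "dist" ([k1, k2, p1, p2, k3] as OpenCV has them; the pictures are not rectified), "rvec" (rotation vector, rad) and "tvec" (3), from world to camera coordinates, as OpenCV has them. Camera axes: x right, y down, z forward; pixel columns grow to the right and rows downward; lengths in mm; the calibration is good to about 2 mm. A picture is of the moment at which its call begins.
- bot.close_job(): hands the job in; it is judged then, once.
The state is a dict: "t": time; "q": joint angles; "qd": joint speeds; "effort": joint torques, N m; "tool_pos": TCP position; "orientation": TCP orientation; "ft_force": force on the tool from outside, world axes, zero at the start; "moment": the same for the moment, N m; "finger_gap": finger opening in mm; "grasp_force": force on a finger pad.
Only numpy, scipy, OpenCV 4.12 (cv2) and the standard library are available. Lean on these libraries where they do the work, as an engineer would, in place of code of your own. Each camera call takes 0.05 s, during which the arm holds its last target. There are 200 camera calls.

## Working session

There is one attempt and no reset: what is moved stays moved. The work goes in short steps, Python scripts to look and compute and a tool call to move; the robot and the scene stay as the last step left them, time stands still between calls to the robot, and variables do not carry over. Pictures are saved under pics/ and viewed, at most 10 in all, crops included, and the job is handed in when it is done.

Besides the shell and the picture viewer there is one more tool, called after "Request:" as a command line: name --argument value ..., lists and objects as JSON in quotes. jog_arm: Moves the arm, as the interface text tells. Its arguments: {"type":"object","properties":{"moves":{"type":"array"}},"required":["moves"]}

```bash
mkdir -p pics; python3 - <<'E'
from workcell import status,get_image
import cv2,numpy as np
s=status.state();print({k:np.round(v,3) for k,v in s.items()})
for n in("scene","top"):
    d=get_image(n);cv2.imwrite(f"pics/{n}0.png",d["img"]);np.savez(f"pics/{n}0.npz",**d)
    print(n,d["intrinsics"],d["dist"],d["rvec"],d["tvec"],(d["z_map"]>0).mean())
E
```

```text
{'t': np.float64(0.0), 'q': array([ 1.203,  0.412, -0.013,  1.597,  0.006,  1.134, -0.082]), 'qd': array([-0.001, -0.001,  0.001,  0.002, -0.001,  0.   , -0.   ]), 'effort': array([-0.0000e+00, -6.0062e+01,  6.8200e-01, -2.9941e+01,  1.4000e-02,
        1.1000e-02, -0.0000e+00]), 'tool_pos': array([ 184.403, -596.655,  238.43 ]), 'orientation': array([-3.105e+00, -4.690e-01,  1.000e-03]), 'ft_force': array([-0.649,  0.848, -0.473]), 'moment': array([-0.008, -0.024,  0.026]), 'grasp_force': np.float64(0.0), 'finger_gap': np.float64(85.267)}
scene [[441.01518838   0.         311.26833355]
 [  0.         441.01518838 198.3906683 ]
 [  0.           0.           1.        ]] [-0.10998757  0.          0.          0.          0.        ] [ 1.45790045  2.13186586 -0.85575536] [ 179.88145054 -306.2103869  1478.75040015] 0.9960546875
top [[413.74455735   0.         323.65199259]
 [  0.         413.74455735 200.4349149 ]
 [  0.           0.           1.        ]] [-0.07147864  0.          0.          0.          0.        ] [ 2.1907944  -2.13871638  0.12895016] [ -33.67034927  548.56749549 1062.29159755] 0.99614453125
```

View pics/top0.png

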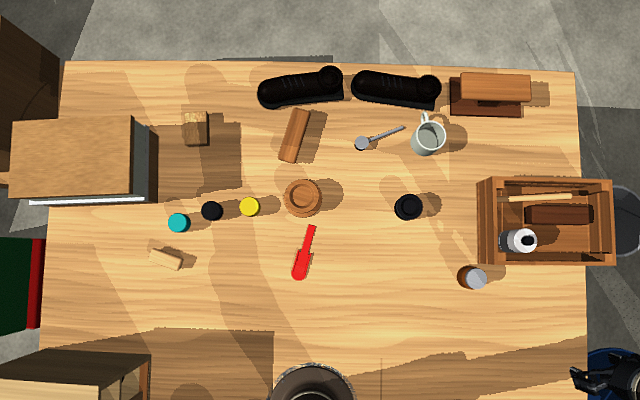

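View pics/scene0.png

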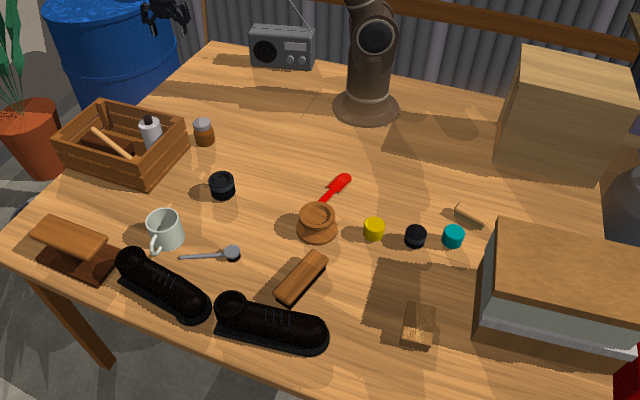

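The top view shows the stand at (302,197), the big black tin at (408,207) and the small black tin at (212,211). The small tin sits between turquoise (179,222) and yellow (249,206). The scene view agrees: stand (317,222), big tin (222,186), small tin (415,237).

```bash
cat >h.py <<'E'
import cv2,numpy as np
from scipy.spatial.transform import Rotation as Rn
def cloud(d):
    R=cv2.Rodrigues(d["rvec"])[0];v,u=np.mgrid[:400,:640]
    p=cv2.undistortPoints(np.stack([u,v],-1).reshape(-1,1,2).astype(float),d["intrinsics"],d["dist"]).reshape(400,640,2)
    P=np.dstack([p,np.ones((400,640))])*d["z_map"][...,None]
    return (P-np.ravel(d["tvec"]))@R
def ray(d,uv,z):
    R=cv2.Rodrigues(d["rvec"])[0];C=-R.T@np.ravel(d["tvec"])
    p=cv2.undistortPoints(np.array(uv,float).reshape(-1,1,2),d["intrinsics"],d["dist"]).reshape(-1,2)
    r=np.c_[p,np.ones(len(p))]@R
    return C+r*((z-C[2])/r[:,2])[:,None]
def circ(P):
    A=np.c_[2*P[:,:2],np.ones(len(P))];s=np.linalg.lstsq(A,(P[:,:2]**2).sum(1),rcond=None)[0]
    return s[0],s[1],np.sqrt(s[2]+s[0]**2+s[1]**2)
def find(d,seed,H,rad=75):
    """rim outline of the object of height H near seed xy: pixels whose cloud z is near H; contour cast on plane z=H"""
    W=cloud(d);m=((abs(W[...,2]-H)<12)&(np.hypot(W[...,0]-seed[0],W[...,1]-seed[1])<rad)).astype(np.uint8)
    c=max(cv2.findContours(m,cv2.RETR_EXTERNAL,cv2.CHAIN_APPROX_NONE)[0],key=cv2.contourArea)
    hull=cv2.convexHull(c)[:,0].astype(float)
    return np.array(circ(ray(d,c[:,0],H))),W[m>0].mean(0),cv2.minEnclosingCircle(ray(d,c[:,0],H)[:,:2].astype(np.float32)),m.sum()
E
python3 - <<'E'
from h import *
for n,px in(("top",dict(stand=(302,197),big=(408,207),small=(212,211))),("scene",dict(stand=(317,217),big=(222,181),small=(415,232)))):
    d=dict(np.load(f"pics/{n}0.npz"));
    for k,H in(("stand",58),("big",60),("small",48)):
        s=ray(d,[px[k]],H)[0]
        print(n,k,"seed",s.round(1),"depth pt",cloud(d)[px[k][::-1]].round(1),*find(d,s,H,60))
E
```

```text
top stand seed [553.7  35.7  58. ] depth pt [554.8  36.1  49.6] [557.18776594  36.92701359  42.9911568 ] [557.43651352  37.0053916   54.74458657] ((557.149658203125, 36.89100646972656), 44.14988327026367) 899
top big seed [ 534.2 -238.4   60. ] depth pt [ 535.  -240.    52.3] [ 535.79903425 -241.87048453   33.0145909 ] [ 536.12602297 -242.46655137   56.92526406] ((536.4833374023438, -241.5521240234375), 34.47042465209961) 540
top small seed [512.5 269.7  48. ] depth pt [512.7 270.4  45.3] [513.95448547 272.4355273   25.38219721] [513.92907314 272.50098728  47.60456124] ((513.7840576171875, 272.4588317871094), 26.732709884643555) 321
scene stand seed [563.6  41.9  58. ] depth pt [555.5  38.8  48.1] [558.93746452  39.14209909  45.41087447] [557.58790143  38.67277816  55.22138152] ((558.66162109375, 39.64330291748047), 48.149417877197266) 868
scene big seed [ 538.4 -233.5   60. ] depth pt [ 535.5 -235.7   56.6] [ 538.33520867 -238.96563689   36.02708988] [ 536.30354712 -240.56566869   57.01069981] ((538.6755981445312, -239.1479949951172), 39.246185302734375) 436
scene small seed [515.7 273.6  48. ] depth pt [518.3 273.6  51. ] [519.13002217 275.91818097  27.51186845] [519.06168707 276.00920999  47.31398444] ((519.205078125, 275.6529846191406), 30.153671264648438) 346
```

Request:
jog_arm --moves '[[[0, 0, -0.127, 0.038, -0.0175, 0, 0.0854], [0, 0, -0.127, 0.04, -0.0126, 0, 0.0854], [0, 0, -0.127, 0.0413, -0.0074, 0, 0.0854], [0, 0, -0.127, 0.042, -0.002, 0, 0.0854], [0, 0, -0.127, 0.042, 0.0033, 0, 0.0854]]]'

```text
t: 0.6
tool_pos: [341.8, -455.7, 239.0]
orientation: [-2.801, -1.422, 0.0]
ft_force: [1.1, -0.2, -0.4]
finger_gap: 85.4
grasp_force: 0.0
```

Request:
jog_arm --moves '[[[0, 0, -0.127, 0.0463, 0.0078, 0, 0.0854], [0, 0, -0.127, 0.045, 0.0137, 0, 0.0854], [0, 0, -0.127, 0.0429, 0.0193, 0, 0.0854], [0, 0, -0.127, 0.04, 0.0246, 0, 0.0854], [0, 0, -0.127, 0.0366, 0.0295, 0, 0.0854]]]'

```text
t: 1.1
tool_pos: [511.2, -292.7, 239.1]
orientation: [-2.217, -2.226, 0.0]
ft_force: [1.0, -0.1, -1.1]
finger_gap: 85.2
grasp_force: 0.0
```

```bash
cat >s.py <<'E'
import sys
from h import *
from workcell import status
def st(tgt):
    s=status.state();R=Rn.from_rotvec(s["orientation"]).as_matrix()
    print("t",s["t"],"pos",np.round(s["tool_pos"],1),"yaw y-axis deg",np.degrees(np.arctan2(R[1,1],R[0,1])).round(2),"toolz",R[:,2].round(4),"gap",s["finger_gap"],"F",np.round(s["ft_force"],1))
    print("tool-frame shift mm to",tgt,(R.T@(np.array(tgt)-s["tool_pos"])).round(1))
if __name__=="__main__": st([float(a) for a in sys.argv[1:4]])
E
python3 s.py 536 -241.7 120
```

```text
t 1.1 pos [ 511.2 -292.7  239.1] yaw y-axis deg 0.23 toolz [-4.e-04  1.e-04 -1.e+00] gap 85.24986587357681 F [ 1.  -0.1 -1.1]
tool-frame shift mm to [536.0, -241.7, 120.0] [ 50.9  25.  119.1]
```

Request:
jog_arm --moves '[[[0, 0, 0, 0.025, 0.012, 0.02, 0.0854], [0, 0, 0, 0.025, 0.012, 0.03, 0.0854], [0, 0, 0, 0, 0, 0.03, 0.0854], [0, 0, 0, 0, 0, 0, 0.0854], [0, 0, 0, 0, 0, 0, 0.0854]]]'

```text
t: 1.6
tool_pos: [533.9, -244.7, 159.3]
orientation: [-2.222, -2.219, 0.001]
ft_force: [-0.4, -1.2, 0.5]
finger_gap: 85.5
grasp_force: 0.0
```

```bash
python3 - <<'E'
from s import *
from workcell import get_image
st([536,-241.7,120])
d=get_image("wrist");cv2.imwrite("pics/w1.png",d["img"])
R=cv2.Rodrigues(d["rvec"])[0];print("cam",-R.T@np.ravel(d["tvec"]))
print(find(d,[536,-241.7],60,50))
d=get_image("top");print(find(d,[536,-241.7],60,50))
E
```

```text
t 1.6 pos [ 533.9 -244.7  159.3] yaw y-axis deg -0.09 toolz [-1.4e-03  3.0e-04 -1.0e+00] gap 85.49801317906993 F [-0.4 -1.2  0.5]
tool-frame shift mm to [536, -241.7, 120] [ 3.   2.1 39.3]
cam [ 533.77993343 -162.22177717  293.44441205]
(array([ 533.8489941 , -240.98519556,   33.2113817 ]), array([ 533.86563027, -241.16372234,   56.21437534]), ((534.1629028320312, -240.82284545898438), 34.00725555419922), np.uint64(6813))
(array([ 535.25055426, -239.26082404,   31.54318862]), array([ 535.44043585, -239.82199219,   56.39277778]), ((535.8530883789062, -240.6283721923828), 34.248878479003906), np.uint64(492))
```

View pics/w1.png

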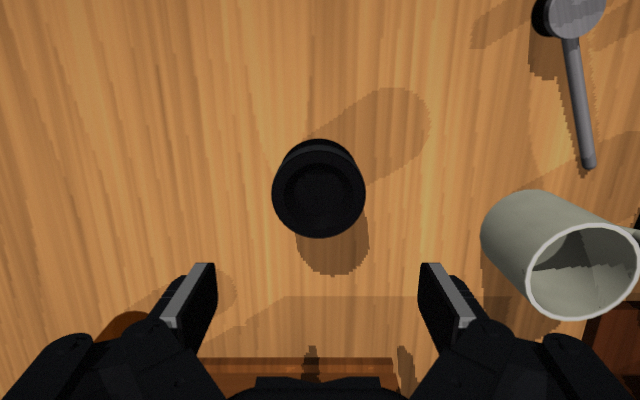

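Wrist view: the tin's lid is centred at (318,192), midway between the pads (217 and 420). Descending.

Request:
jog_arm --moves '[[[0, 0, 0, 0.0035, 0, 0.02, 0.0854], [0, 0, 0, 0, 0, 0.035, 0.0854], [0, 0, 0, 0, 0, 0.035, 0.0854], [0, 0, 0, 0, 0, 0.025, 0.0854], [0, 0, 0, 0, 0, 0.01, 0.0854]]]'

```text
t: 2.2
tool_pos: [533.7, -241.5, 33.4]
orientation: [-2.223, -2.218, 0.001]
ft_force: [-0.9, 1.2, 0.7]
finger_gap: 85.3
grasp_force: 0.0
```

Request:
jog_arm --moves '[[[0, 0, 0, 0, 0, 0, 0.0854], [0, 0, 0, 0, 0, 0, 0.06], [0, 0, 0, 0, 0, 0, 0.06], [0, 0, 0, 0, 0, 0, 0.06], [0, 0, 0, 0, 0, 0, 0.06]]]'

```text
t: 2.7
tool_pos: [535.8, -241.4, 36.6]
orientation: [2.22, 2.217, 0.002]
ft_force: [0.3, -0.8, 7.2]
finger_gap: 63.9
grasp_force: 66.6
```

Request:
jog_arm --moves '[[[0, 0, 0, 0, 0, 0, 0.055], [0, 0, 0, 0, 0, -0.01, 0.055], [0, 0, 0, 0, 0, -0.03, 0.055], [0, 0, 0, 0, 0, -0.04, 0.055], [0, 0, 0, 0, 0, 0, 0.055]]]'

```text
t: 3.2
tool_pos: [537.7, -241.6, 120.5]
orientation: [2.216, 2.214, 0.006]
ft_force: [0.9, -0.7, -2.3]
finger_gap: 64.1
grasp_force: 67.2
```

```bash
python3 - <<'E'
from s import *
from workcell import get_image
st([557.2,36.9,120])
d=get_image("wrist");cv2.imwrite("pics/w2.png",d["img"])
from workcell import status
z=status.state()["tool_pos"]
W=cloud(d)
for H in (z[2]+20,z[2]+26): print(H,find(d,z[:2],H,45))
d=get_image("top");cv2.imwrite("pics/t2.png",d["img"][150:260,330:480].repeat(4,0).repeat(4,1))
E
```

```text
t 3.2 pos [ 537.7 -241.6  120.5] yaw y-axis deg -0.06 toolz [ 0.0086 -0.0035 -1.    ] gap 64.09837420696898 F [ 0.9 -0.7 -2.3]
tool-frame shift mm to [557.2, 36.9, 120] [278.5  19.3  -0.3]
137.96962300165004 (array([ 536.93603324, -242.24363973,   38.63685091]), array([ 536.71757369, -238.52862628,  139.68200449]), ((536.6573486328125, -242.6736602783203), 49.05820083618164), np.uint64(25219))
143.96962300165004 (array([ 536.72475046, -239.44590756,   36.88359829]), array([ 536.6840705 , -239.22081849,  140.8712713 ]), ((536.2620849609375, -238.76934814453125), 46.94370651245117), np.uint64(25389))
```

View pics/w2.png

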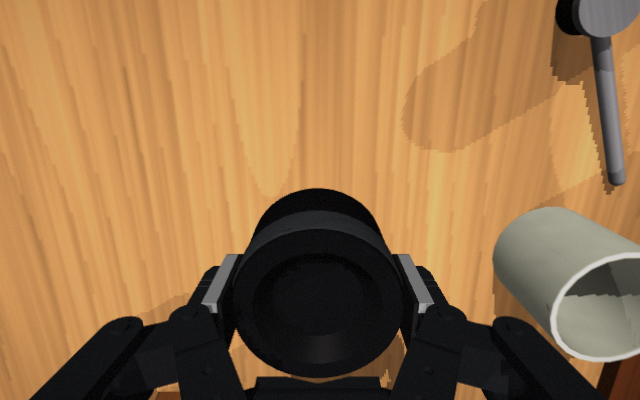

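The big tin is held between the pads, lid centre near (318,293). Moving it over toward the stand.

Request:
jog_arm --moves '[[[0, 0, 0, 0.04, 0.003, -0.01, 0.055], [0, 0, 0, 0.049, 0.004, -0.005, 0.055], [0, 0, 0, 0.049, 0.004, 0, 0.055], [0, 0, 0, 0.049, 0.004, 0, 0.055], [0, 0, 0, 0.04, 0.004, 0, 0.055]]]'

```text
t: 3.8
tool_pos: [552.4, -10.7, 128.4]
orientation: [-2.219, -2.221, 0.001]
ft_force: [0.2, -0.2, -2.1]
finger_gap: 63.8
grasp_force: 67.1
```

Request:
jog_arm --moves '[[[0, 0, 0, 0.03, 0, 0, 0.055], [0, 0, 0, 0.0215, 0, 0, 0.055], [0, 0, 0, 0, 0, 0, 0.055], [0, 0, 0, 0, 0, 0, 0.055], [0, 0, 0, 0, 0, 0, 0.055]]]'

```text
t: 4.3
tool_pos: [553.2, 36.4, 128.6]
orientation: [-2.224, -2.219, 0.003]
ft_force: [-0.5, 0.2, -2.0]
finger_gap: 64.4
grasp_force: 67.1
```

```bash
cat >m.py <<'E'
from s import *
from workcell import get_image,status
def held(up,r_in,r_out,r):
    """lid of the held tin: plane through rim annulus, outline circle (both cameras)"""
    p=np.array(status.state()["tool_pos"])
    for n in("wrist","top"):
        d=get_image(n);W=cloud(d);H=p[2]+up
        rr=np.hypot(W[...,0]-p[0],W[...,1]-p[1]);m=(rr<r_out)&(rr>r_in)&(abs(W[...,2]-H)<5)&(d["img"].max(2)<60)
        P=W[m];A=np.c_[P[:,:2]-p[:2],np.ones(len(P))];c=np.linalg.lstsq(A,P[:,2],rcond=None)[0]
        print(n,"N",m.sum(),"slope",c[:2].round(3),"z rim-TCP",(c[2]-p[2]).round(1),"med",(np.median(P[:,2])-p[2]).round(1))
        m=((rr<r+8)&(abs(W[...,2]-H)<7)).astype(np.uint8)
        q=max(cv2.findContours(m,0,1)[0],key=cv2.contourArea)[:,0]
        Q=ray(d,q,H);print("  outline",np.round(circ(Q),1),"rel TCP",(np.array(circ(Q))[:2]-p[:2]).round(1),"encl",cv2.minEnclosingCircle(Q[:,:2].astype(np.float32)))
E
python3 - <<'E'
from m import *
st([557.2,36.9,97])
held(23.5,25,31,33)
E
```

```text
t 4.3 pos [553.2  36.4 128.6] yaw y-axis deg -0.13 toolz [-1.5e-03 -9.0e-04 -1.0e+00] gap 64.37277517581963 F [-0.5  0.2 -2. ]
tool-frame shift mm to [557.2, 36.9, 97] [ 0.6  4.1 31.5]
wrist N 6749 slope [-0.004  0.001] z rim-TCP 22.9 med 22.9
  outline [552.8  37.9  34.6] rel TCP [-0.4  1.5] encl ((552.949951171875, 42.56547164916992), 41.069664001464844)
top N 0 slope [0. 0.] z rim-TCP -128.6 med nan
  return _methods._mean(a, axis=axis, dtype=dtype,
  ret = ret.dtype.type(ret / rcount)
Traceback (most recent call last):
  File "m.py", line 12, in held
    q=max(cv2.findContours(m,0,1)[0],key=cv2.contourArea)[:,0]
      ~~~^^^^^^^^^^^^^^^^^^^^^^^^^^^^^^^^^^^^^^^^^^^^^^^^
ValueError: max() iterable argument is empty
```

Request:
jog_arm --moves '[[[0, 0, 0, 0.0005, 0.004, 0.01, 0.055], [0, 0, 0, 0, 0, 0.01, 0.055], [0, 0, 0, 0, 0, 0.008, 0.055], [0, 0, 0, 0, 0, 0.004, 0.055], [0, 0, 0, 0, 0, 0, 0.055]]]'

```text
t: 4.9
tool_pos: [557.0, 38.2, 96.2]
orientation: [-2.222, -2.22, 0.002]
ft_force: [0.2, 0.0, -2.2]
finger_gap: 64.0
grasp_force: 67.1
```

```bash
python3 - <<'E'
from m import *
st([557.2,37.2,87])
d=get_image("scene");cv2.imwrite("pics/s3.png",d["img"][110:270,220:420].repeat(4,0).repeat(4,1)[:600])
E
```

```text
t 4.9 pos [557.   38.2  96.2] yaw y-axis deg -0.05 toolz [-0.0018 -0.     -1.    ] gap 63.96525593176572 F [ 0.2  0.  -2.2]
tool-frame shift mm to [557.2, 37.2, 87] [-1.   0.2  9.2]
```

View pics/s3.png

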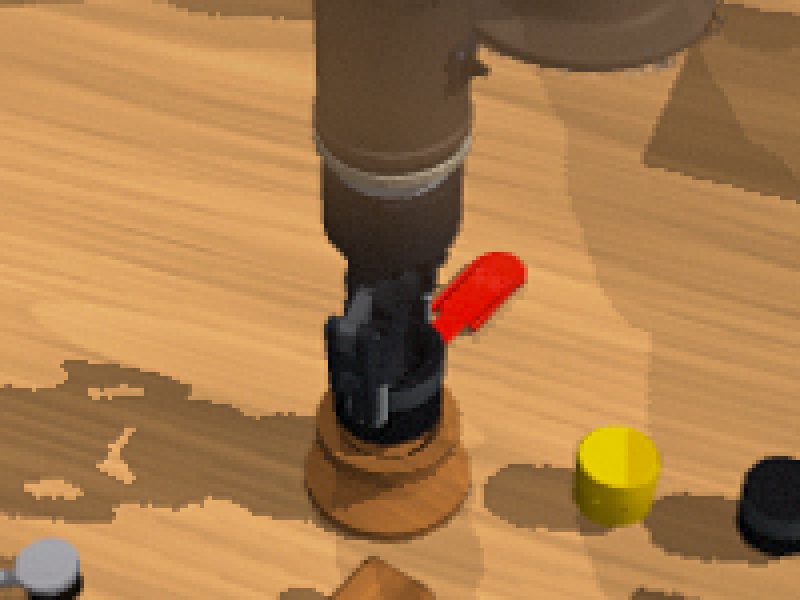

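The tin is centred over the stand's dish in the crop (tin at (388,410), stand rim around (388,430)). Lowering the last 9 mm slowly.

Request:
jog_arm --moves '[[[0, 0, 0, -0.0005, 0, 0.003, 0.055], [0, 0, 0, 0, 0, 0.002, 0.055], [0, 0, 0, 0, 0, 0.0015, 0.055], [0, 0, 0, 0, 0, 0.001, 0.055], [0, 0, 0, 0, 0, 0, 0.055]]]'

```text
t: 5.45
tool_pos: [557.6, 37.7, 89.7]
orientation: [2.223, 2.22, -0.0]
ft_force: [-0.7, -1.0, -2.5]
finger_gap: 64.0
grasp_force: 67.1
```

Request:
jog_arm --moves '[[[0, 0, 0, 0, 0, 0.001, 0.055], [0, 0, 0, 0, 0, 0.001, 0.055], [0, 0, 0, 0, 0, 0.0005, 0.055], [0, 0, 0, 0, 0, 0, 0.055], [0, 0, 0, 0, 0, 0, 0.055]]]'

```text
t: 5.95
tool_pos: [557.6, 37.8, 87.3]
orientation: [-2.222, -2.22, 0.0]
ft_force: [-0.3, -0.6, -1.3]
finger_gap: 63.9
grasp_force: 67.1
```

Request:
jog_arm --moves '[[[0, 0, 0, 0, 0, 0.0005, 0.055], [0, 0, 0, 0, 0, 0.0005, 0.055], [0, 0, 0, 0, 0, 0, 0.055], [0, 0, 0, 0, 0, 0, 0.055], [0, 0, 0, 0, 0, 0, 0.055]]]'

```text
t: 6.45
tool_pos: [557.8, 37.8, 86.6]
orientation: [2.222, 2.22, 0.0]
ft_force: [-3.0, -0.4, 4.3]
finger_gap: 64.1
grasp_force: 67.7
```

Request:
jog_arm --moves '[[[0, 0, 0, 0, 0, 0, 0.066], [0, 0, 0, 0, 0, 0, 0.068], [0, 0, 0, 0, 0, 0, 0.072], [0, 0, 0, 0, 0, 0, 0.08], [0, 0, 0, 0, 0, 0, 0.0854]]]'

```text
t: 6.95
tool_pos: [557.7, 37.7, 86.2]
orientation: [-2.223, -2.22, 0.0]
ft_force: [-0.7, 0.2, -0.2]
finger_gap: 85.5
grasp_force: 0.0
```

Request:
jog_arm --moves '[[[0, 0, 0, 0, 0, 0, 0.0854], [0, 0, 0, 0, 0, -0.005, 0.0854], [0, 0, 0, 0, 0, -0.02, 0.0854], [0, 0, 0, 0, 0, -0.04, 0.0854], [0, 0, 0, 0, 0, -0.04, 0.0854]]]'

```text
t: 7.45
tool_pos: [557.0, 37.9, 192.3]
orientation: [-2.221, -2.22, 0.002]
ft_force: [0.7, 0.3, 0.1]
finger_gap: 85.5
grasp_force: 0.0
```

```bash
python3 - <<'E'
from m import *
st([514,272.4,170])
W=get_image("wrist");cv2.imwrite("pics/w4.png",W["img"])
print("big",find(W,[557.5,37.8],110,40))
C=cloud(W)
rr=np.hypot(C[...,0]-557.5,C[...,1]-37.8);m=(rr>26)&(rr<31)&(abs(C[...,2]-110)<8);P=C[m]
print("rim plane",np.linalg.lstsq(np.c_[P[:,:2]-[557.5,37.8],np.ones(len(P))],P[:,2],rcond=None)[0],m.sum())
m=(rr<15);print("floor z",np.median(C[m][:,2]))
m=(rr>36)&(rr<42)&(abs(C[...,2]-58)<8);print("stand rim z",np.median(C[m][:,2]),m.sum())
E
```

```text
t 7.45 pos [557.   37.9 192.3] yaw y-axis deg -0.04 toolz [-1.6e-03  3.0e-04 -1.0e+00] gap 85.52438240643491 F [0.7 0.3 0.1]
tool-frame shift mm to [514, 272.4, 170] [234.5 -43.2  22.4]
big (array([557.25332593,  38.46618701,  33.25652956]), array([557.27250719,  38.2104282 , 106.1988035 ]), ((557.3601684570312, 38.62192153930664), 34.107666015625), np.uint64(7659))
rim plane [-2.18275945e-04 -2.15177825e-03  1.09624538e+02] 1963
floor z 257.7651227937726
stand rim z 57.576905999142255 1300
```

View pics/w4.png

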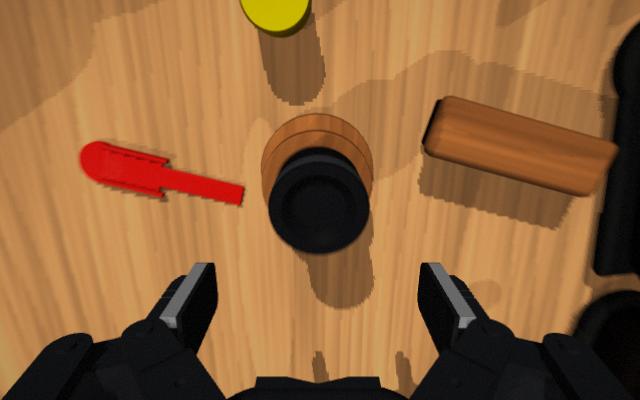

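The big tin sits level in the stand, lid at (319,201), rim z 109.6 against 110 nominal. Going to the small tin.

Request:
jog_arm --moves '[[[0, 0, 0, 0.045, -0.009, 0, 0.0854], [0, 0, 0, 0.048, -0.009, 0, 0.0854], [0, 0, 0, 0.048, -0.009, 0, 0.0854], [0, 0, 0, 0.048, -0.009, 0.01, 0.0854], [0, 0, 0, 0.045, -0.007, 0.03, 0.0854]]]'

```text
t: 8.0
tool_pos: [516.1, 271.7, 156.2]
orientation: [2.221, 2.22, 0.009]
ft_force: [1.1, 0.2, -0.2]
finger_gap: 85.5
grasp_force: 0.0
```

Request:
jog_arm --moves '[[[0, 0, 0, 0, 0, 0, 0.0854], [0, 0, 0, 0, 0, 0, 0.0854], [0, 0, 0, 0, 0, 0, 0.0854], [0, 0, 0, 0, 0, 0, 0.0854], [0, 0, 0, 0, 0, 0, 0.0854]]]'

```text
t: 8.5
tool_pos: [516.3, 266.8, 154.4]
orientation: [2.224, 2.217, 0.001]
ft_force: [0.8, 0.3, 0.5]
finger_gap: 85.6
grasp_force: 0.0
```

```bash
python3 - <<'E'
from m import *
W=get_image("wrist");cv2.imwrite("pics/w5.png",W["img"])
r=find(W,[514,272.4],48,40);print(r)
st([r[0][0],r[0][1],26])
E
```

```text
(array([513.28588018, 276.73384362,  25.33498912]), array([513.29357941, 277.15890772,  47.24591249]), ((513.3388061523438, 276.8224182128906), 26.077274322509766), np.uint64(3888))
t 8.55 pos [516.2 267.  154.3] yaw y-axis deg -0.17 toolz [ 0.001 -0.    -1.   ] gap 85.53157324795528 F [ 0.4 -0.2 -0.7]
tool-frame shift mm to [np.float64(513.2858801837167), np.float64(276.7338436246561), 26] [  9.7  -3.1 128.3]
```

View pics/w5.png

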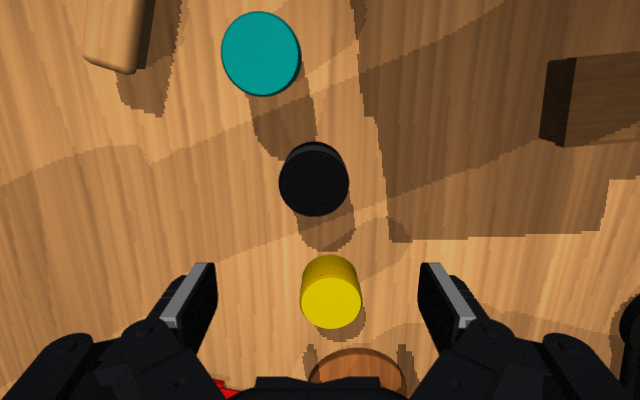

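Request:
jog_arm --moves '[[[0, 0, 0, 0.0085, -0.003, 0.02, 0.0854], [0, 0, 0, 0, 0, 0.02, 0.0854], [0, 0, 0, 0, 0, 0.02, 0.0854], [0, 0, 0, 0, 0, 0, 0.0854], [0, 0, 0, 0, 0, 0, 0.0854]]]'

```text
t: 9.05
tool_pos: [512.7, 276.3, 94.2]
orientation: [-2.223, -2.22, 0.0]
ft_force: [0.9, -0.5, 0.8]
finger_gap: 85.5
grasp_force: 0.0
```

```bash
python3 - <<'E'
from m import *
W=get_image("wrist")
r=find(W,[513.5,275.4],48,40);print(r)
st([r[0][0],r[0][1],26])
E
```

```text
(array([513.20727505, 277.7839499 ,  25.57668469]), array([513.20710974, 278.22507737,  47.06952609]), ((513.1627197265625, 277.9159240722656), 26.486045837402344), np.uint64(6131))
t 9.1 pos [513.1 276.6  94.8] yaw y-axis deg -0.09 toolz [ 1.e-03  6.e-04 -1.e+00] gap 85.55356867566876 F [ 0.1  0.3 -0.3]
tool-frame shift mm to [np.float64(513.2072750540689), np.float64(277.78394989931076), 26] [ 1.1  0.1 68.8]
```

Request:
jog_arm --moves '[[[0, 0, 0, 0.0005, 0, 0.02, 0.0854], [0, 0, 0, 0, 0, 0.025, 0.0854], [0, 0, 0, 0, 0, 0.015, 0.0854], [0, 0, 0, 0, 0, 0.008, 0.0854], [0, 0, 0, 0, 0, 0, 0.0854]]]'

```text
t: 9.6
tool_pos: [512.3, 277.0, 25.4]
orientation: [-2.222, -2.22, 0.001]
ft_force: [0.5, 0.2, 0.2]
finger_gap: 85.4
grasp_force: 0.0
```

Request:
jog_arm --moves '[[[0, 0, 0, 0, 0, 0, 0.06], [0, 0, 0, 0, 0, 0, 0.04], [0, 0, 0, 0, 0, 0, 0.04], [0, 0, 0, 0, 0, 0, 0.04], [0, 0, 0, 0, 0, 0, 0.04]]]'

```text
t: 10.1
tool_pos: [513.2, 277.5, 27.1]
orientation: [2.222, 2.22, 0.003]
ft_force: [-0.6, -0.9, 4.7]
finger_gap: 48.2
grasp_force: 61.6
```

Request:
jog_arm --moves '[[[0, 0, 0, 0, 0, -0.01, 0.038], [0, 0, 0, 0, 0, -0.03, 0.038], [0, 0, 0, 0, 0, -0.045, 0.038], [0, 0, 0, 0, 0, -0.045, 0.038], [0, 0, 0, 0, 0, -0.03, 0.038]]]'

```text
t: 10.6
tool_pos: [512.9, 277.7, 189.9]
orientation: [2.222, 2.22, 0.005]
ft_force: [1.3, 0.7, -2.3]
finger_gap: 48.2
grasp_force: 62.3
```

Request:
jog_arm --moves '[[[0, 0, 0, -0.03, 0.006, 0, 0.038], [0, 0, 0, -0.045, 0.009, 0, 0.038], [0, 0, 0, -0.048, 0.009, 0, 0.038], [0, 0, 0, -0.048, 0.009, 0, 0.038], [0, 0, 0, -0.04, 0.008, 0, 0.038]]]'

```text
t: 11.1
tool_pos: [553.3, 63.0, 186.6]
orientation: [2.223, 2.218, -0.0]
ft_force: [0.6, -0.1, -1.4]
finger_gap: 48.6
grasp_force: 62.3
```

Request:
jog_arm --moves '[[[0, 0, 0, -0.02, 0.003, 0, 0.038], [0, 0, 0, -0.008, 0, 0, 0.038], [0, 0, 0, 0, 0, 0, 0.038], [0, 0, 0, 0, 0, 0, 0.038], [0, 0, 0, 0, 0, 0, 0.038]]]'

```text
t: 11.6
tool_pos: [556.0, 40.2, 186.0]
orientation: [-2.219, -2.223, -0.001]
ft_force: [-1.0, -0.3, -1.7]
finger_gap: 48.2
grasp_force: 62.3
```

```bash
python3 - <<'E'
from m import *
st([557.3,37.8,129])
W=get_image("wrist");cv2.imwrite("pics/w6.png",W["img"])
p=np.array(status.state()["tool_pos"]);C=cloud(W);rr=np.hypot(C[...,0]-p[0],C[...,1]-p[1])
m=(rr<18)&(abs(C[...,2]-p[2]-21)<8);P=C[m];print("lid plane rel TCP",np.linalg.lstsq(np.c_[P[:,:2]-p[:2],np.ones(len(P))],P[:,2]-p[2],rcond=None)[0],m.sum())
print("big seen by wrist",find(W,[557.5,37.8],110,40))
E
```

```text
t 11.6 pos [556.   40.2 186. ] yaw y-axis deg 0.11 toolz [ 2.e-04  8.e-04 -1.e+00] gap 48.19097278889062 F [-1.  -0.3 -1.7]
tool-frame shift mm to [557.3, 37.8, 129] [-2.5  1.3 57. ]
lid plane rel TCP [-2.27590869e-03  1.07347254e-03  2.05218844e+01] 5943
big seen by wrist (array([557.56388418,  44.42935137,  27.96544649]), array([557.80582269,  49.35831638, 106.3298054 ]), ((557.3572998046875, 39.28607177734375), 33.69480895996094), np.uint64(4900))
```

View pics/w6.png

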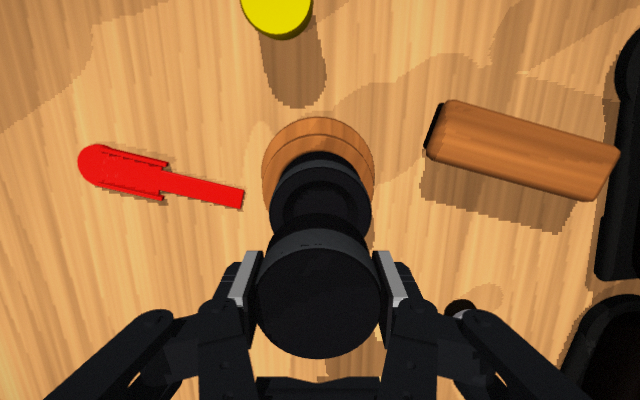

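The small tin is held level, lid centre about (319,300), big tin's lid at (320,205) below. Underside is 27.5 mm below TCP, so home is TCP z ≈ 129.4.

Request:
jog_arm --moves '[[[0, 0, 0, -0.002, 0.0013, 0.01, 0.038], [0, 0, 0, 0, 0, 0.015, 0.038], [0, 0, 0, 0, 0, 0.014, 0.038], [0, 0, 0, 0, 0, 0.006, 0.038], [0, 0, 0, 0, 0, 0, 0.038]]]'

```text
t: 12.15
tool_pos: [556.5, 36.0, 139.0]
orientation: [-2.221, -2.219, 0.003]
ft_force: [0.8, -0.3, -1.3]
finger_gap: 48.3
grasp_force: 62.3
```

```bash
python3 - <<'E'
from m import *
st([557.4,38,129.4])
d=get_image("scene");cv2.imwrite("pics/s7.png",d["img"][130:250,250:410].repeat(5,0).repeat(5,1)[:600])
E
```

```text
t 12.15 pos [556.5  36.  139. ] yaw y-axis deg -0.05 toolz [-0.003  0.    -1.   ] gap 48.313640439816595 F [ 0.8 -0.3 -1.3]
tool-frame shift mm to [557.4, 38, 129.4] [2.  0.9 9.6]
```

View pics/s7.png

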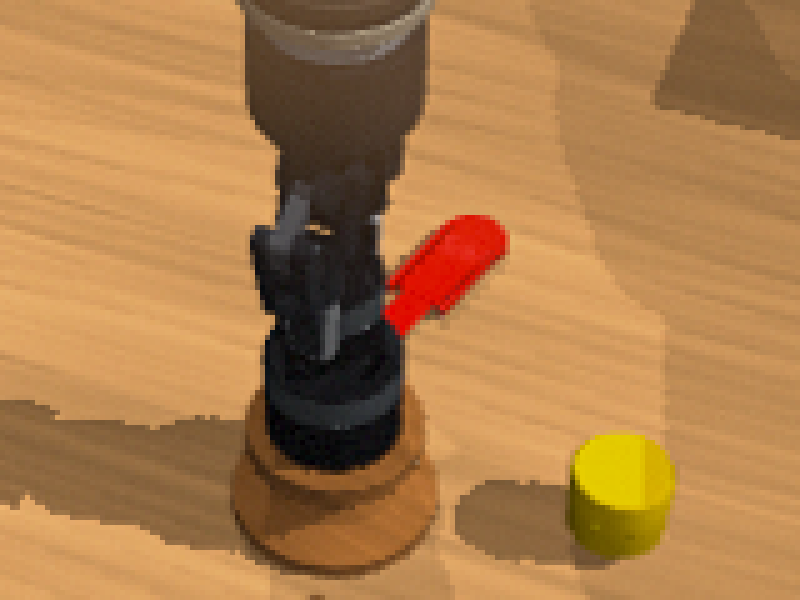

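The small tin hangs just above the big tin's lid (small at (330,330), big lid at (334,365)). Correcting 1–2 mm sideways and lowering slowly.

Request:
jog_arm --moves '[[[0, 0, 0, 0.0018, 0.0009, 0.001, 0.038], [0, 0, 0, 0, 0, 0.002, 0.038], [0, 0, 0, 0, 0, 0.002, 0.038], [0, 0, 0, 0, 0, 0.0015, 0.038], [0, 0, 0, 0, 0, 0, 0.038]]]'

```text
t: 12.7
tool_pos: [558.3, 37.7, 134.1]
orientation: [-2.223, -2.22, 0.0]
ft_force: [0.2, -1.1, -1.7]
finger_gap: 48.2
grasp_force: 62.3
```

Request:
jog_arm --moves '[[[0, 0, 0, 0, 0, 0.0005, 0.038], [0, 0, 0, 0, 0, 0.0005, 0.038], [0, 0, 0, 0, 0, 0.0005, 0.038], [0, 0, 0, 0, 0, 0, 0.038], [0, 0, 0, 0, 0, 0, 0.038]]]'

```text
t: 13.2
tool_pos: [558.4, 37.8, 132.8]
orientation: [2.222, 2.22, 0.0]
ft_force: [0.2, -0.8, -2.0]
finger_gap: 47.9
grasp_force: 62.3
```

Request:
jog_arm --moves '[[[0, 0, 0, 0, -0.0007, 0.0008, 0.038], [0, 0, 0, 0, 0, 0.0008, 0.038], [0, 0, 0, 0, 0, 0.0007, 0.038], [0, 0, 0, 0, 0, 0, 0.038], [0, 0, 0, 0, 0, 0, 0.038]]]'

```text
t: 13.7
tool_pos: [557.7, 37.8, 130.4]
orientation: [-2.222, -2.22, 0.0]
ft_force: [-0.4, -0.2, -2.2]
finger_gap: 48.7
grasp_force: 62.3
```

Request:
jog_arm --moves '[[[0, 0, 0, 0, 0, 0.0005, 0.038], [0, 0, 0, 0, 0, 0.0003, 0.038], [0, 0, 0, 0, 0, 0, 0.038], [0, 0, 0, 0, 0, 0, 0.038], [0, 0, 0, 0, 0, 0, 0.038]]]'

```text
t: 14.2
tool_pos: [557.7, 37.8, 129.7]
orientation: [-2.222, -2.22, 0.0]
ft_force: [0.4, -0.3, -2.1]
finger_gap: 48.4
grasp_force: 62.3
```

Request:
jog_arm --moves '[[[0, 0, 0, 0, 0, 0.0005, 0.038], [0, 0, 0, 0, 0, 0.0003, 0.038], [0, 0, 0, 0, 0, 0, 0.038], [0, 0, 0, 0, 0, 0, 0.038], [0, 0, 0, 0, 0, 0, 0.038]]]'

```text
t: 14.7
tool_pos: [557.9, 37.9, 129.1]
orientation: [2.222, 2.22, 0.0]
ft_force: [-0.8, -1.1, 3.6]
finger_gap: 48.2
grasp_force: 62.7
```

Request:
jog_arm --moves '[[[0, 0, 0, 0, 0, 0, 0.05], [0, 0, 0, 0, 0, 0, 0.052], [0, 0, 0, 0, 0, 0, 0.056], [0, 0, 0, 0, 0, 0, 0.065], [0, 0, 0, 0, 0, 0, 0.08]]]'

```text
t: 15.2
tool_pos: [557.7, 37.9, 128.8]
orientation: [-2.222, -2.22, -0.0]
ft_force: [0.6, -0.0, -0.1]
finger_gap: 77.5
grasp_force: 0.0
```

Request:
jog_arm --moves '[[[0, 0, 0, 0, 0, 0, 0.0854], [0, 0, 0, 0, 0, -0.005, 0.0854], [0, 0, 0, 0, 0, -0.02, 0.0854], [0, 0, 0, 0, 0, -0.035, 0.0854], [0, 0, 0, 0, 0, -0.04, 0.0854]]]'

```text
t: 15.7
tool_pos: [557.0, 37.8, 229.4]
orientation: [-2.221, -2.22, 0.002]
ft_force: [0.5, -0.3, 0.7]
finger_gap: 85.1
grasp_force: 0.0
```

Request:
jog_arm --moves '[[[0, 0, 0, 0, 0, -0.01, 0.0854], [0, 0, 0, 0, 0, 0, 0.0854], [0, 0, 0, 0, 0, 0, 0.0854], [0, 0, 0, 0, 0, 0, 0.0854], [0, 0, 0, 0, 0, 0, 0.0854]]]'

```text
t: 16.2
tool_pos: [557.0, 37.7, 237.5]
orientation: [-2.221, -2.219, 0.003]
ft_force: [-0.1, 0.0, -0.4]
finger_gap: 85.3
grasp_force: 0.0
```

```bash
python3 - <<'E'
from m import *
st([557.4,38,129.4])
W=get_image("wrist");cv2.imwrite("pics/w8.png",W["img"])
C=cloud(W);rr=np.hypot(C[...,0]-557.5,C[...,1]-38)
print("small",find(W,[557.5,38],150,40))
for r0,r1,H in((0,20,150),(27,32,110),(36,42,58)):
    m=(rr>=r0)&(rr<r1)&(abs(C[...,2]-H)<7);P=C[m];print(H,np.linalg.lstsq(np.c_[P[:,:2]-[557.5,38],np.ones(len(P))],P[:,2],rcond=None)[0].round(4),m.sum())
E
```

```text
t 16.2 pos [557.   37.7 237.5] yaw y-axis deg -0.05 toolz [-2.4e-03 -1.0e-04 -1.0e+00] gap 85.30136625649085 F [-0.1  0.  -0.4]
tool-frame shift mm to [557.4, 38, 129.4] [  0.3   0.6 108.1]
small (array([557.11902644,  37.71463695,  25.50734253]), array([557.11255322,  38.11749428, 149.13889136]), ((556.9847412109375, 37.8713493347168), 26.328289031982422), np.uint64(4336))
150 [-1.70000e-03 -1.00000e-03  1.49639e+02] 2600
110 [-1.200000e-03 -3.610000e-02  1.098014e+02] 956
58 [-2.50000e-03 -6.70000e-03  5.77043e+01] 991
```

View pics/w8.png

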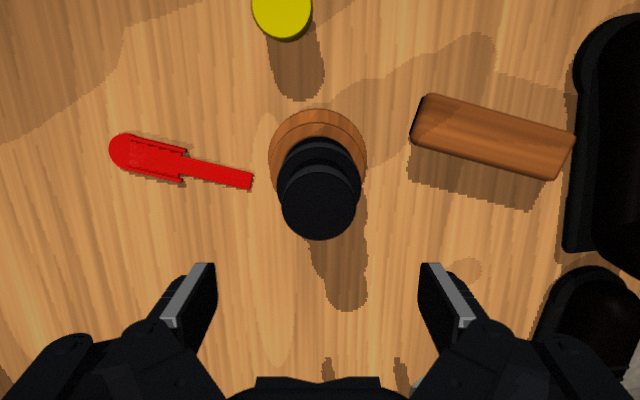

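The small tin's lid (319,203) is level at z 149.6 against 150 nominal and centred on the stack. Both tins are home, so I'm handing in.

```bash
python3 -c "
from workcell import bot
print(bot.close_job())"
```

```text
the job is handed in; nothing more can be done
None
```

Both tins are put away: the larger one is in the stand's dish and the smaller one in its lid, both released. Before hand-in the wrist camera showed the stack level and within about 1 mm of home. I handed the job in at about 16 s, but it returned no verdict.

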